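# Seat the bench pin in its steel holder and hold it home for clamping

### The job

Pick up the wooden bench pin, slide its tongue into the slot under the steel anvil on the front edge of the little jeweller's bench, and push it fully home until both shoulders sit square and flush against the steel face. Keep it gripped and pressed firmly home, without forcing it, so that I can tighten the clamp screw: finish while still holding and pressing it, do not let go. Leave the pliers, the graver and the tin where they lie.

Things in the scene. Friction and masses are not known exactly. Their poses are not given: they have to be found in the camera images.
- pin_mid (a point): centre of the pale wooden bench pin's grip block, half-way up and at the centre of mass. Axes: x towards the tongue, y across, z up. The block reaches 28 mm to -x and 32 mm to +x (shoulders), is 58 mm wide (y) and 24 mm thick; grip its parallel sides across y from above. It starts flat on the table, right side up, and is used in that attitude. About 95 g
- pin: the whole bench pin, 130 mm long; origin on its underside 12 mm below pin_mid, same axes. A notched wedge nose runs on at -x to 60 mm from pin_mid. At +x the tongue, 38 mm long, 44 mm wide, 16 mm thick, centred on pin_mid in y and z, runs from the shoulders to 70 mm from pin_mid; its last 7 mm taper to 38 by 10 mm
- pin_shoulder (a point): middle of the pin's shoulder plane, 32 mm to the tongue side (+x) of pin_mid, same height and axes; it meets point mouth when the pin is home
- mouth (a point): centre of the slot mouth, on the front plane of the steel face, 90 mm above the table. x points level into the slot (away from the robot), y across, z up. The face opening is 50 mm wide, 22 mm high; 4 mm in, the slot narrows to 48 by 20 mm; it is 50 mm deep, so the pin's shoulders meet the face first. In front of it is free space down to the table
- bench: little brown wooden jeweller's bench fixed on the table, 440 mm wide, slab 84 to 114 mm above the table; curved front edge facing the robot, its two horns (160 to 220 mm to either side) 30 mm nearer than the mouth. Gravers in a block (to 220 mm high) and a steel block stand at the rear. Origin on the table under point mouth, same axes
- steel_face: bright steel front plate (80 by 46 mm, 4 mm thick, rigid) of the steel pin holder in the middle of the bench's front edge; the pin's shoulders press on it when home. The holder spans 70 to 117 mm above the table, its roof is the anvil; a clamp screw stands out of its +y side to 70 mm from the middle, 4 to 23 mm behind the face. Origin and axes as body bench
- pliers: small pliers with red handles lying on the table, 135 mm long, 50 mm wide and 11 mm high; origin under the pivot, jaws to +x. To be left alone.
- graver: graver with a brown mushroom handle lying on the table, 105 mm long, 26 mm wide and high; origin near its middle, blade to +x. To be left alone.
- tin: round aluminium tin with a white lid, 50 mm across and 20 mm high, standing on the table; origin under its centre. To be left alone.
Things that resemble listed ones, but are neither listed nor needed, are in the scene too. There is more than one size of the pin; the one meant has the size given above.

How it is judged:
By the outcome, as a careful person would: the job done as asked, in the order asked, and still so for the second after the job is handed in, while the arm keeps its last pose, push and grip.
It also fails if it takes over 48 s, if anything falls off the work surface, if the arm or the gripper's body presses on something with over 40 N, if the wrist force passes 120 N, or if a joint passes its speed limit or range.

### The arm

A 7-joint arm with a two-finger parallel gripper is mounted at the origin on the work surface. World frame = base frame: x ahead of the robot, y to its left, z up, the work surface at z = 0. Lengths are in m, angles in rad, forces in N, time in s.
With the tool pointing down it reaches from about 0.4 to 0.9 m from the base axis. Payload 5.5 kg.
Tool frame: the origin (TCP) lies at the very end of the fingers, on their centre line; the grasp point (between the pads) lies 19 mm behind it; z points along the fingers, y is the line along which they close (so a half turn about z gives the same grasp; the last joint's range is limited). The gripper opens to 92 mm and grips with 3 to 60 N. Pads are 19 mm wide; open, the fingers measure 130 mm over their backs; the gripper's body (75 mm by 190 mm) begins 47 mm behind the grasp point.
Start: joints at [1.581, 0.501, -0.427, 1.55, 0.221, 1.138, -0.21], TCP at [0.163, -0.629, 0.227] pointing down, gripper open.
Joint ranges: [-2.88, 2.88], [-0.31, 2.03], [-1.54, 1.56], [0.2, 2.42], [-1.41, 4.55], [0.19, 2.02], [-2.57, 2.57]. Speed limits (rad/s): [2.57, 2.57, 3.14, 3.14, 3.14, 3.14, 3.14].

### API

Orientations are given as [roll, pitch, yaw] about the fixed x, y, z axes, in that order (R = Rz(yaw) Ry(pitch) Rx(roll)).
In Python, from cell import manip, vision gives the robot as it stands. Calls block until the motion is done:
- manip.movep(position, orientation): joint-space move of the TCP to a pose.
- manip.move_l(position, max_speed=0.15, rotation=None, threshold=None): straight line of the TCP; rotation=None keeps the orientation; max_speed is the mean speed in m/s. With threshold (N) it stops when the force on the tool has changed by that much, and returns True; else False.
- manip.set_joints(angles): joint-space move.
- manip.ungrasp() and manip.gripper_close(strength=None): open the fingers fully, or close them until they stop; strength is the grip in N (None keeps the last).
- manip.sleep(seconds).
- manip.solve_ik(position, orientation): joint angles nearest the present ones, or None.
- manip.state(): the state.
- vision.camera(name): name is "side" or "top" or "wrist"; returns a dict with "img" (384x512x3 uint8, blue, green, red), "z_map" (384x512 float32, m along the optical axis (not along the pixel's ray), 0 where there is no reading), "mtx" (3x3 intrinsics, pixels), "R" (3x3) and "t" (3): a world point X has camera coordinates R X + t. Camera axes: x right, y down, z forward; pixel columns grow to the right and rows downward; lengths in m; the calibration is good to about 2 mm. A picture is of the moment at which its call begins.
A pose or a line that the arm cannot do raises manip.PlanningError and nothing moves.
- manip.job_done(): hands the job in; it is judged then, once.
The state is a dict: "clock": time; "q": joint angles; "qd": joint speeds; "joint_torque": joint torques, N m; "position": TCP position; "eef_rot": TCP orientation; "ft_force": force on the tool from outside, world axes, zero at the start; "ft_torque": the same for the moment, N m; "opening": finger opening in m; "grasp_force": force on a finger pad.
Only numpy, scipy, OpenCV 4.12 (cv2) and the standard library are available. Lean on these libraries where they do the work, as an engineer would, in place of code of your own. Each camera call takes 0.05 s, during which the arm holds its last target. There are 200 camera calls.

## Working session

There is one attempt and no reset: what is moved stays moved. The work goes in short steps, each a Python script; the robot and the scene stay as the last script left them, time stands still between calls to the robot, and variables do not carry over. Pictures are saved under pics/ and viewed, at most 10 in all, crops included, and the job is handed in when it is done.

```bash
mkdir -p pics; ls; python3 - <<'E'
from cell import manip, vision
import cv2,numpy as np
s=manip.state();print(s)
for n in("side","top"):
    c=vision.camera(n);cv2.imwrite(f"pics/{n}0.png",c["img"]);np.savez(f"{n}0.npz",**c);print(n,c["mtx"].tolist(),c["R"].tolist(),c["t"])
E
```

```text
pics
{'clock': 0.0, 'q': array([ 1.58118858,  0.50185564, -0.42681221,  1.55144171,  0.22081838,
        1.13825181, -0.2103095 ]), 'qd': array([ 5.92718259e-04, -1.80444619e-04,  7.17548765e-04,  2.44792199e-06,
       -1.46507722e-04,  4.38652541e-05, -9.23861019e-04]), 'joint_torque': array([ 2.29867583e-04, -5.66600132e+01, -5.81611678e+00, -2.79115534e+01,
       -6.86687417e-02,  3.04967514e-02,  2.01763378e-04]), 'position': array([ 0.16237802, -0.62868822,  0.22567875]), 'eef_rot': array([-3.13969929e+00, -7.25828802e-05,  2.52877526e-01]), 'ft_force': array([-0.06860408, -0.26408819,  0.49100633]), 'ft_torque': array([ 0.02770209, -0.00718463,  0.0593039 ]), 'grasp_force': 0.0, 'opening': 0.09166701079705288}
side [[369.3010041063788, 0.0, 255.21680377515253], [0.0, 369.3010041063788, 191.20967889540665], [0.0, 0.0, 1.0]] [[-0.7144762788676788, -0.6996234883044241, -0.007114882159541284], [-0.3730462254678542, 0.38952951514561907, -0.8420826981327936], [0.5919122913063908, -0.5989939327265077, -0.539301500050992]] [0.41889552 0.22715422 0.70286586]
top [[465.51978826447515, 0.0, 255.0641285731995], [0.0, 465.51978826447515, 191.0980764295677], [0.0, 0.0, 1.0]] [[0.0014690355864763046, -0.9999816791937627, -0.005872240736596383], [-0.9865707370077239, -0.0004901809211294946, -0.16333383177621663], [0.1633279609083593, 0.006033324082745483, -0.9865533823296286]] [0.07405603 0.53575699 1.25819009]
```

View pics/top0.png

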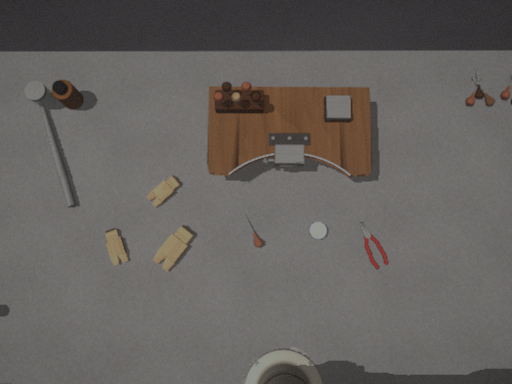

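View pics/side0.png

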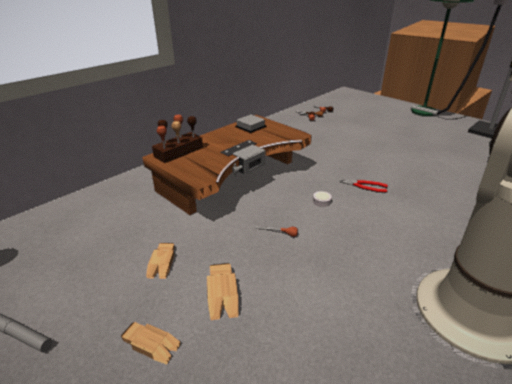

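The top view shows three pale pins: a large one at about (173,248) and smaller ones at (163,191) and (116,247). The steel holder is at about (289,155). The graver (255,232), tin (318,230) and pliers (374,247) are all clear of the large pin. Next I'll measure the large pin and the holder from the depth maps.

```bash
cat > h.py <<'E'
import numpy as np,cv2
def world(c):
    z=c["z_map"];v,u=np.mgrid[:z.shape[0],:z.shape[1]];K=c["mtx"]
    p=np.stack([(u-K[0,2])/K[0,0]*z,(v-K[1,2])/K[1,1]*z,z],-1)
    w=(p-c["t"])@c["R"]; w[z==0]=np.nan; return w
def proj(c,X):
    p=np.atleast_2d(X)@c["R"].T+c["t"]; q=p@c["mtx"].T; return q[:,:2]/q[:,2:]
E
python3 - <<'E'
from h import *
c=np.load("top0.npz");w=world(c)
print("table z",np.nanmedian(w[300:340,150:220,2]))
hsv=cv2.cvtColor(c["img"],cv2.COLOR_BGR2HSV)
m=((hsv[...,1]>70)&(w[...,2]>0.006)&(w[...,2]<.04)).astype(np.uint8)
n,l,st,ce=cv2.connectedComponentsWithStats(m)
for i in range(1,n):
    if st[i,4]>60:
        P=w[l==i]; r=cv2.minAreaRect(P[:,:2].astype(np.float32)*1000); print(ce[i],st[i,4],r,np.percentile(P[:,2],[50,95]))
# holder
print("z rows col 289"); 
for v in range(130,180,2): print(v,w[v,289].round(4),w[v,280].round(4),w[v,298].round(4))
a=cv2.resize(c["img"][215:280,80:210],None,fx=6,fy=6,interpolation=cv2.INTER_CUBIC)[:, :]
s=np.load("side0.npz")["img"];
b=cv2.resize(s[125:185,205:305],None,fx=6,fy=6,interpolation=cv2.INTER_CUBIC)
b=b[:210+0] if 0 else b
H=np.zeros((600,780,3),np.uint8);a=cv2.resize(a,(600,300));b=cv2.resize(b,(500,300));H[:300,:600]=a;H[300:,:500]=b
cv2.imwrite("pics/z1.png",np.clip(H*1.5,0,255).astype(np.uint8))
E
```

```text
table z 0.0005257300884883155
[479.29032258  97.48847926] 217 ((811.7197875976562, -586.6190185546875), (63.52427291870117, 69.96824645996094), 51.051761627197266) [0.02167387 0.02869027]
[505.6025641   93.25641026] 78 ((838.6680297851562, -666.8115844726562), (20.44405746459961, 46.992919921875), 61.22831726074219) [0.02207637 0.02869289]
[ 76.42222222 102.98888889] 90 ((803.4525756835938, 601.33154296875), (22.409427642822266, 55.49629592895508), 48.321815490722656) [0.02617103 0.0392346 ]
[163.51230425 190.65771812] 447 ((542.5143432617188, 336.63006591796875), (45.66964340209961, 97.0721435546875), 41.575931549072266) [0.01743182 0.02261089]
[173.77238806 247.29850746] 804 ((380.7078857421875, 301.07806396484375), (56.39955520629883, 127.15770721435547), 52.633766174316406) [0.02253097 0.02782915]
[115.43531828 246.61601643] 487 ((383.8240661621094, 466.7235107421875), (98.73426055908203, 44.25202941894531), 19.64031219482422) [0.01740697 0.02216686]
[257.36363636 240.80519481] 77 ((399.5895690917969, 71.95552062988281), (38.18428039550781, 21.703142166137695), 44.470008850097656
[... 1647 characters left out ...]
] [0.6034 0.0075 0.1124] [ 0.6021 -0.0401  0.1182]
164 [ 0.6004 -0.0172  0.1014] [0.5987 0.0074 0.1087] [ 0.5989 -0.0409  0.1079]
166 [ 0.6007 -0.019   0.0751] [0.5998 0.006  0.0789] [ 0.599  -0.0431  0.0826]
168 [ 0.6111 -0.024   0.0012] [6.112e-01 2.200e-03 6.000e-04] [ 0.6115 -0.0503 -0.0007]
170 [ 0.6043 -0.0236  0.0053] [ 0.6064  0.002  -0.0046] [ 0.6041 -0.0496  0.0063]
172 [ 0.5992 -0.0238  0.0012] [ 0.5997  0.0022 -0.001 ] [ 0.599  -0.0499  0.0023]
174 [ 0.5939 -0.024  -0.002 ] [0.5932 0.0024 0.0014] [ 0.5933 -0.0499  0.0012]
176 [ 0.5867 -0.0235  0.0045] [ 0.5887  0.0021 -0.0059] [ 0.5871 -0.0497  0.0024]
178 [ 0.581  -0.0235  0.0034] [0.5812 0.0025 0.0022] [ 0.5811 -0.0496  0.0029]
```

View pics/z1.png

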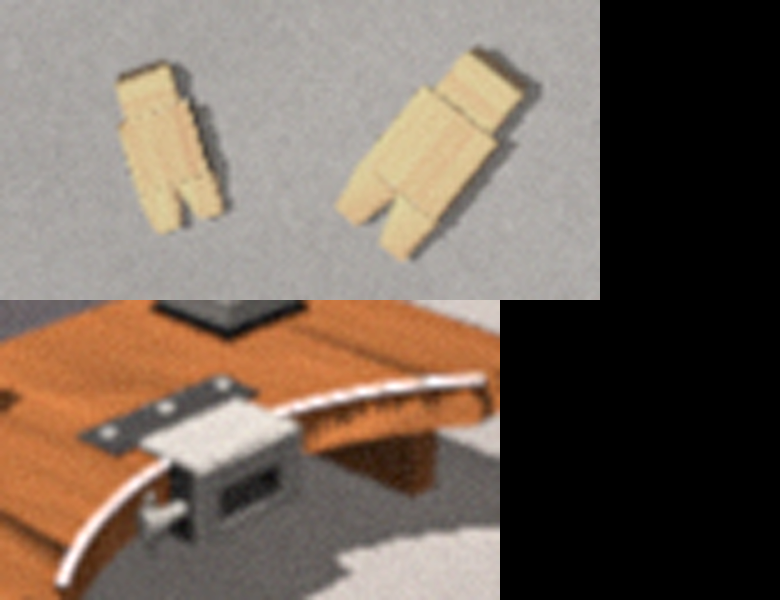

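The large pin measures about 127 by 56 mm in the depth map, which matches the 130 mm pin, and its tongue points to +x, −y. The lower crop shows the slot in the holder's front face, with the clamp screw on the +y side. Next I'll use the wrist camera to refine the bench pose and then the pin pose.

```bash
python3 - <<'E'
from cell import manip, vision
from h import *
def go(p,y):
    c=[manip.solve_ik(p,[np.pi,0,a]) for a in y]; print([None if k is None else k.round(2) for k in c])
go([.5,-.017,.3],[0,np.pi]); go([.377,.304,.3],[-.65,np.pi-.65]); go([.377,.304,.003],[-.65,np.pi-.65]);go([.568,-.017,.081],[0,np.pi])
manip.movep([.48,-.017,.3],[np.pi,0,0]); print(manip.state()["clock"])
c=vision.camera("wrist");np.savez("w1.npz",**c)
manip.movep([.36,.304,.25],[np.pi,0,-.65]); print(manip.state()["clock"])
d=vision.camera("wrist");np.savez("w2.npz",**d)
cv2.imwrite("pics/w12.png",cv2.resize(np.hstack([c["img"],d["img"]]),(800,300)))
print(c["mtx"],c["R"],-c["R"].T@c["t"],d["R"],-d["R"].T@d["t"])
E
```

```text
[array([ 0.99,  0.33, -1.21,  1.81,  0.32,  1.23, -1.89]), array([ 0.86,  0.25, -1.01,  1.82,  0.23,  1.2 ,  1.34])]
[array([-1.92,  0.35,  1.46,  1.9 , -0.37,  1.22, -2.56]), array([ 0.36,  0.31, -1.29,  1.85,  0.32,  1.22, -0.11])]
[array([-1.07,  0.58,  0.4 ,  2.12, -0.44,  0.53, -2.56]), array([ 0.22,  1.1 , -1.31,  2.08,  1.25,  1.14, -0.8 ])]
[array([ 0.55,  0.63, -0.75,  1.86,  0.56,  0.87, -2.05]), array([ 0.64,  0.69, -0.89,  1.86,  0.67,  0.92,  1.01])]
2.5583
5.6417
[[325.83926632   0.         254.27512878]
 [  0.         325.83926632 198.47852684]
 [  0.           0.           1.        ]] [[-1.74537595e-03 -9.99998193e-01 -7.53279449e-04]
 [-9.64718451e-01  1.48547602e-03  2.63279517e-01]
 [-2.63277922e-01  1.18622432e-03 -9.64719300e-01]] [ 0.549928   -0.0182695   0.45735946] [[-6.05714529e-01 -7.95681957e-01 -3.64636670e-04]
 [-7.67590408e-01  5.84208962e-01  2.63637734e-01]
 [-2.09558764e-01  1.59969097e-01 -9.64621694e-01]] [0.41550994 0.26071033 0.40737047]
```

View pics/w12.png

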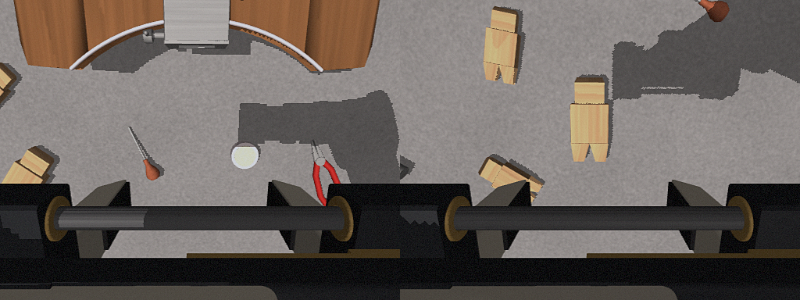

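The wrist pictures show the holder at upper centre with the slot face visible edge-on, and the target pin at about (590,120) in the right half, clear of its neighbours. I'll refine both poses from these.

```bash
python3 - <<'E'
from cell import manip
from h import *
c=np.load("w2.npz");w=world(c);K=c["mtx"]
hsv=cv2.cvtColor(c["img"],cv2.COLOR_BGR2HSV)
print("table",np.nanmedian(w[150:200,100:200,2]))
m=((hsv[...,1]>70)&(w[...,2]>0.004)&(w[...,2]<.04)).astype(np.uint8)
n,l,st,ce=cv2.connectedComponentsWithStats(m)
i=l[int(140*1.28),int(190*1.28)]; 
sel=(l==i)
P=w[sel];top=P[P[:,2]>.0215]; print(st[i],np.percentile(P[:,2],[5,50,95]),len(top))
r=cv2.minAreaRect((P[:,:2]*1000).astype(np.float32));print("all",r)
a=np.radians(-37.4)
# refine yaw: minimise width of silhouette slices
best=min(((lambda q:(np.percentile(q,99)-np.percentile(q,1)))(P[:,:2]@[-np.sin(t),np.cos(t)]),t) for t in np.radians(np.arange(-45,-30,.1)));print("yaw",np.degrees(best[1]),best[0])
t=best[1];x=P[:,:2]@[np.cos(t),np.sin(t)];y=P[:,:2]@[-np.sin(t),np.cos(t)]
for lo in np.arange(x.min(),x.max(),.006):
    s=(x>=lo)&(x<lo+.006); print(round(lo*1000-x.min()*1000),(np.percentile(y[s],[1,99])*1000).round(1),np.median(P[s,2]).round(4), s.sum())
x0,x1=x.min(),x.max();print("x",x0,x1)
# bench
c=np.load("w1.npz");w=world(c)
print("bench")
roof=(w[...,2]>.112)&(w[...,2]<.122)&(abs(w[...,1]+.0165)<.036)&(w[...,0]<.66)&(w[...,0]>.55)
print("roofz",np.median(w[roof][:,2]))
face=(w[...,2]>.075)&(w[...,2]<.110)&(abs(w[...,1]+.0165)<.037)&(w[...,0]<.61)&(w[...,0]>.58)
F=w[face];print("face",len(F),np.median(F[:,0]),np.polyfit(F[:,1]+.0165,F[:,0],1))
holder=(w[...,2]>.110)&(w[...,0]>.596)&(w[...,0]<.602)&(abs(w[...,1])<.08)
print("y ext front edge",np.percentile(w[holder][:,1],[0,1,99,100]))
for k in np.arange(-.058,.03,.008):
    q=roof&(abs(w[...,1]-k)<.003); 
    if q.any(): print(k.round(3),np.min(w[q][:,0]).round(4))
q=manip.state()["q"];print(q.round(2))
for y in(-.65,np.pi-.65): print(manip.solve_ik([.377,.304,.003],[np.pi,0,y]))
cv2.imwrite("pics/c1.png",cv2.resize(c["img"][0:80,170:330],(800,400),interpolation=cv2.INTER_CUBIC))
E
```

```text
table -0.0003572358734062451
[ 218   99   49  108 4597] [0.01609835 0.02252277 0.02454682] 2663
all ((382.1270446777344, 304.90985107421875), (57.50410461425781, 130.00006103515625), 53.12279510498047)
yaw -38.79999999999991 0.05535819169205186
0 [449.6 501.2] 0.0136 118
6 [449.1 501.9] 0.0156 136
12 [448.9 502.1] 0.0175 151
18 [448.  503.2] 0.0197 175
24 [448.2 503.1] 0.0217 194
30 [447.6 503.9] 0.0233 224
36 [447.5 503.9] 0.0236 230
42 [447.6 504. ] 0.0236 236
48 [447.9 505.3] 0.0236 244
54 [448.2 505. ] 0.0235 243
60 [448.4 505.1] 0.0236 250
66 [448.6 505.1] 0.0236 252
72 [448.8 505. ] 0.0236 250
78 [449. 505.] 0.0235 253
84 [449.2 505. ] 0.0236 252
90 [449.6 503.9] 0.021 242
96 [455.4 498.3] 0.0196 195
102 [455.5 498.4] 0.0196 200
108 [455.7 498.4] 0.0195 205
114 [455.9 498.4] 0.0196 205
120 [456.1 498.4] 0.0192 204
126 [458.5 497.1] 0.0174 138
x 0.0417011392323096 0.17211942441235076
bench
roofz 0.11645978098853821
face 354 0.6008007487876004 [0.00989649 0.60134305]
y ext front edge [-0.05495366 -0.05447503  0.02346896  0.02406612]
-0.05 0.6001
-0.042 0.6003
-0.034 0.6004
-0.026 0.6004
-0.018 0.6005
-0.01 0.6004
-0.002 0.6004
0.006 0.6006
0.014 0.6007
0.022 0.6007
[-1.89  0.36  1.38  2.   -0.4   1.11 -2.56]
[-1.33986039  0.68488689  0.7544959   2.12579779 -0.80649633  0.64376287
 -2.23603226]
[-0.20022224  0.63910605 -0.64932786  2.08914718  0.66302924  0.6260616
 -0.3908902 ]
```

View pics/c1.png

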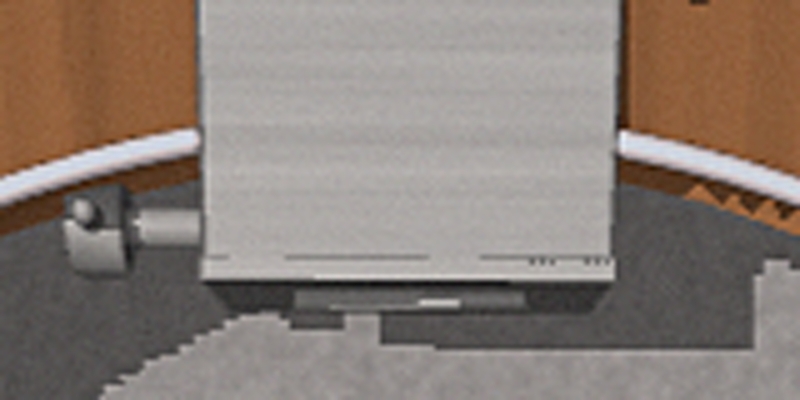

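The crop shows the holder square to the view, with its roof edge spanning about x 200 to 615 px and the slot lip visible below. The mouth is at about (0.600, −0.0155) with yaw around −0.5°, and pin_mid is at about (0.378, 0.308) with yaw around −37.2°. Sizes and heights agree with the given ones, so I'll grasp.

```bash
python3 - <<'E'
from cell import manip, vision
from h import *
def S(t):
    s=manip.state();print(t,round(s["clock"],2),s["position"].round(4),s["eef_rot"].round(4),"F",s["ft_force"].round(1),"op",round(s["opening"],4),"g",round(s["grasp_force"],1));return s
p=[.3782,.3077];y=np.radians(-37.2)
manip.movep(p+[.10],[np.pi,0,y]);print(S("pre")["q"].round(2))
print("hit",manip.move_l(p+[.004],max_speed=.08,threshold=8));S("down")
manip.gripper_close(45);S("grip")
manip.move_l(p+[.18],max_speed=.15);print(S("lift")["q"].round(2))
for yy in(0,-.009): print(manip.solve_ik([.50,-.0155,.13],[np.pi,0,yy]),manip.solve_ik([.568,-.0155,.081],[np.pi,0,yy]))
c=vision.camera("wrist");np.savez("w3.npz",**c);cv2.imwrite("pics/w3.png",c["img"])
E
```

```text
pre 6.34 [0.3792 0.3074 0.1007] [-3.1412e+00 -7.0000e-04 -6.5070e-01] F [0.8 0.5 0.6] op 0.0919 g 0.0
[-1.53  0.56  1.    2.09 -0.65  0.84 -2.36]
hit False
down 7.69 [0.3785 0.308  0.0044] [-3.1407e+00 -1.0000e-04 -6.4930e-01] F [0.  0.3 0.4] op 0.0919 g 0.0
grip 8.33 [0.3782 0.3078 0.0041] [-3.1415e+00  1.0000e-04 -6.4910e-01] F [-0.8 -0.2  0.9] op 0.0576 g 45.0
lift 9.66 [0.3776 0.3074 0.1793] [ 3.1401e+00  1.0000e-04 -6.4920e-01] F [-0.1 -0.1 -2.2] op 0.0573 g 45.0
[-1.66  0.45  1.15  2.03 -0.5   0.98 -2.47]
[-0.75329041  0.47291822  0.90959383  2.04081911 -0.49432104  0.85983237
 -1.1333401 ] [-0.58778422  0.63075408  0.75249614  1.90073598 -0.57312836  0.83801969
 -1.10362363]
[-0.75453565  0.47367584  0.91139321  2.04084896 -0.49566224  0.86028798
 -1.14109803] [-0.5888771   0.63137556  0.75410922  1.90076843 -0.57450197  0.8385149
 -1.11148241]
```

View pics/w3.png

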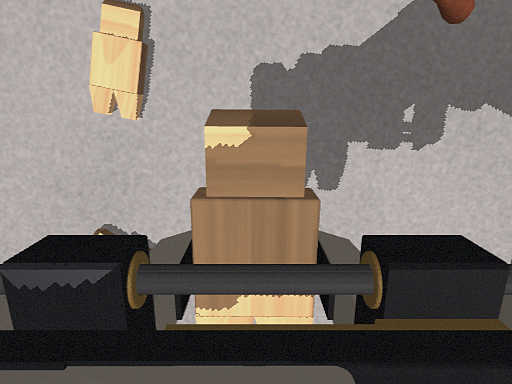

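The pin is gripped square: opening 57.5 mm, tongue pointing up-image at x 205–306, y 110–195. I'll carry it to in front of the slot, then measure the tongue relative to the holder in one picture.

```bash
cat >> h.py <<'E'
from cell import manip, vision
def S(t):
    s=manip.state();print(t,round(s["clock"],2),s["position"].round(4),s["eef_rot"].round(4),"F",s["ft_force"].round(1),"M",s["ft_torque"].round(2),"op",round(s["opening"],4),"g",round(s["grasp_force"],1));return s
E
python3 - <<'E'
from h import *
manip.movep([.495,-.0155,.18],[np.pi,0,-.009]);S("over")
manip.move_l([.495,-.0155,.081],max_speed=.1);S("front")
c=vision.camera("wrist");np.savez("w4.npz",**c);cv2.imwrite("pics/w4.png",c["img"])
d=vision.camera("side");np.savez("s4.npz",**d)
w=world(c)
# tongue points: rows above block
hsv=cv2.cvtColor(c["img"],cv2.COLOR_BGR2HSV)
reg=(w[...,0]>.53)&(w[...,0]<.585)&(w[...,2]>.07)&(w[...,2]<.11)&(abs(w[...,1]+.0155)<.045)
P=w[reg]
for lo in np.arange(.50,.585,.005):
    q=(w[...,0]>=lo)&(w[...,0]<lo+.005)&(w[...,2]>.085)&(w[...,2]<.115)&(abs(w[...,1]+.0155)<.04)
    if q.sum()>5: print(lo.round(3),q.sum(),(np.percentile(w[q][:,1],[0,2,98,100])*1000).round(1),np.median(w[q][:,2]).round(4), (w[q][:,0].max()).round(4))
for k in np.arange(-.05,.03,.01):
    q=(w[...,2]>.112)&(w[...,2]<.122)&(abs(w[...,1]-k)<.004)&(w[...,0]>.585)&(w[...,0]<.65)
    f=(w[...,2]>.08)&(w[...,2]<.110)&(abs(w[...,1]-k)<.004)&(w[...,0]>.59)&(w[...,0]<.61)
    print(k.round(3),w[q][:,0].min().round(4) if q.any() else None,np.median(w[q][:,2]).round(4), f.sum(),np.median(w[f][:,0]) if f.any() else 0)
h=(w[...,2]>.112)&(w[...,0]>.595)&(w[...,0]<.605)&(abs(w[...,1])<.08)
print("holder y",np.percentile(w[h][:,1],[0,2,98,100]))
E
```

```text
over 11.0 [ 0.4949 -0.0145  0.1797] [-3.1412e+00  7.0000e-04 -8.5000e-03] F [-0.8 -0.3 -0.8] M [ 0.05  0.05 -0.03] op 0.0577 g 45.0
front 12.14 [ 0.4955 -0.0156  0.0815] [-3.1415e+00 -1.1000e-03 -9.1000e-03] F [-0.   0.5 -2.2] M [ 0.02  0.08 -0.04] op 0.0577 g 45.0
0.5 1680 [-55.3 -51.9  15.   15.5] 0.1011 0.505
0.505 2231 [-55.5 -54.5  23.6  24.5] 0.101 0.51
0.51 1321 [-45.  -43.6  11.4  13. ] 0.101 0.515
0.515 1350 [-45.  -43.6  11.5  12.7] 0.101 0.52
0.52 1389 [-44.8 -43.7  11.3  12.9] 0.101 0.525
0.525 1667 [-44.9 -43.4  11.2  12.6] 0.099 0.53
0.53 1068 [-38.3 -37.4   4.9   5.8] 0.097 0.535
0.535 1099 [-38.3 -37.3   4.7   5.6] 0.0969 0.54
0.54 1128 [-38.5 -37.6   4.7   5.6] 0.097 0.545
0.545 1163 [-38.6 -37.6   4.6   5.5] 0.097 0.55
0.55 1194 [-38.6 -37.7   4.2   5.2] 0.097 0.555
0.555 1231 [-38.4 -37.5   4.5   5.4] 0.0969 0.56
0.56 1136 [-37.7 -36.    2.8   4.4] 0.0952 0.565
0.565 94 [-32.9 -32.2   1.8   2.3] 0.0941 0.5657
-0.05 0.5998 0.1145 414 0.6003202918445971
-0.04 0.5999 0.1148 365 0.6004426049110431
-0.03 0.6 0.1148 177 0.6005063758401525
-0.02 0.6001 0.1145 183 0.6005862209345909
-0.01 0.6002 0.1146 175 0.6006522382818151
0.0 0.6002 0.1146 188 0.6006896513641572
0.01 0.6001 0.1148 376 0.6008117263397104
0.02 0.6004 0.1147 423 0.6008504778199668
holder y [-0.05515083 -0.05348405  0.02316934  0.02480526]
```

View pics/w4.png

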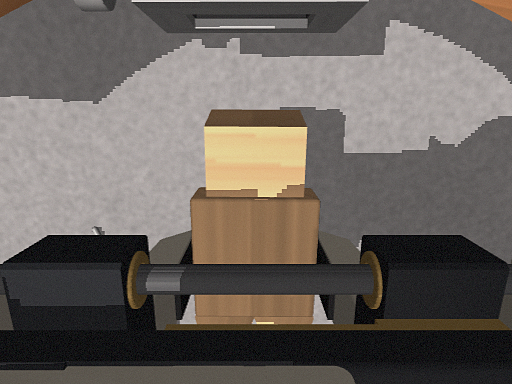

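The view shows the tongue (x 205–306, y 110–195) lined up below the slot (x about 193–315, y about 13–30). Now I'll measure the slot edges against the tongue directly.

```bash
python3 - <<'E'
from h import *
c=np.load("w4.npz");w=world(c)
for u in (160,180,220,254,290,330):
    col=[(v,w[v,u].round(4).tolist(),int(c["img"][v,u].mean())) for v in range(0,36,2)]
    if u in(170,254): print(u,*col,sep="\n")
    f=(abs(w[:60,u,0]-.6005)<.0025);vz=w[:60,u,2][f];print(u,"face z range",vz.min().round(4),vz.max().round(4),"gap",np.sort(vz)[np.argmax(np.diff(np.sort(vz)))].round(4),np.diff(np.sort(vz)).max().round(4))
for v in (16,20,24):
    f=(abs(w[v,:,0]-.6005)<.0025);y=w[v,f,1]; d=np.diff(y);i=np.argmax(abs(d));print(v,"y",y.max().round(4),y.min().round(4),"slot",y[i].round(4),y[i+1].round(4),"mid",((y[i]+y[i+1])/2).round(4),"z",np.median(w[v,f,2]).round(4))
E
```

```text
160 face z range -0.0005 0.1167 gap 0.0004 0.0816
180 face z range -0.0014 0.1156 gap 0.0009 0.0716
220 face z range -0.001 0.116 gap 0.0005 0.07
254
(0, [0.601, -0.0166, 0.1155], 210)
(2, [0.6007, -0.0166, 0.1143], 49)
(4, [0.6006, -0.0166, 0.1123], 69)
(6, [0.6009, -0.0166, 0.1091], 65)
(8, [0.6003, -0.0165, 0.1088], 63)
(10, [0.6004, -0.0165, 0.1062], 68)
(12, [0.6005, -0.0165, 0.1032], 66)
(14, [0.6059, -0.0166, 0.0794], 57)
(16, [0.605, -0.0165, 0.0798], 51)
(18, [0.6044, -0.0165, 0.0793], 72)
(20, [0.6039, -0.0165, 0.0779], 119)
(22, [0.6028, -0.0165, 0.079], 118)
(24, [0.602, -0.0165, 0.0793], 114)
(26, [0.6018, -0.0165, 0.0766], 212)
(28, [0.6004, -0.0165, 0.0789], 130)
(30, [0.6004, -0.0165, 0.0753], 67)
(32, [0.6006, -0.0165, 0.0702], 63)
(34, [0.614, -0.0165, 0.001], 100)
254 face z range -0.0014 0.1162 gap 0.0005 0.0698
290 face z range -0.0012 0.1153 gap 0.0009 0.0686
330 face z range -0.0014 0.1167 gap 0.0003 0.0697
16 y 0.0248 -0.1253 slot -0.0549 -0.1236 mid -0.0893 z 0.0975
20 y 0.0244 -0.127 slot -0.0549 -0.1268 mid -0.0908 z 0.0917
24 y 0.0247 -0.0545 slot 0.0067 0.0056 mid 0.0062 z 0.0792
```

In the same image frame, the face's lower edge reads z 0.070 and the slot floor 0.079, which matches the spec. The holder centre is at y −15.1 mm and the tongue at y −16.5 mm, z about 89. I'll correct by +1.3 mm in y and +1 mm in z, then insert with force guards.

```bash
python3 - <<'E'
from h import *
R=[np.pi,0,-.007]
manip.move_l([.505,-.0143,.082],max_speed=.05,rotation=R);S("pre")
for x in (.535,.548,.562):
    h=manip.move_l([x,-.0143,.082],max_speed=.05,rotation=R,threshold=8);S(f"{x} hit {h}")
    if h: break
else:
    h=manip.move_l([.575,-.0143,.082],max_speed=.015,rotation=R,threshold=8);S(f"home hit {h}")
c=vision.camera("wrist");np.savez("w5.npz",**c);cv2.imwrite("pics/w5.png",c["img"])
E
```

```text
pre 12.59 [ 0.5057 -0.0142  0.0822] [ 3.1414e+00 -7.0000e-04 -6.5000e-03] F [-0.1 -0.3 -0.5] M [ 0.    0.02 -0.03] op 0.0577 g 45.0
0.535 hit False 13.34 [ 0.5347 -0.0145  0.0818] [ 3.1414e+00  6.0000e-04 -7.2000e-03] F [-0.4  0.6 -1.1] M [ 0.07  0.05 -0.06] op 0.0574 g 45.0
0.548 hit False 13.75 [ 0.5483 -0.0143  0.082 ] [ 3.1414e+00 -1.0000e-04 -6.8000e-03] F [-0.8  0.6 -0.5] M [ 0.05 -0.    0.03] op 0.0579 g 45.0
0.562 hit False 14.18 [ 0.5622 -0.0144  0.0819] [ 3.1413  0.     -0.0069] F [-0.3  0.1 -1.1] M [ 0.01  0.04 -0.02] op 0.0576 g 45.0
home hit True 14.78 [ 0.5679 -0.0142  0.081 ] [-3.1412  0.0056 -0.0064] F [-0.1  0.3 -0.2] M [0.03 0.05 0.04] op 0.0579 g 45.0
```

View pics/w5.png

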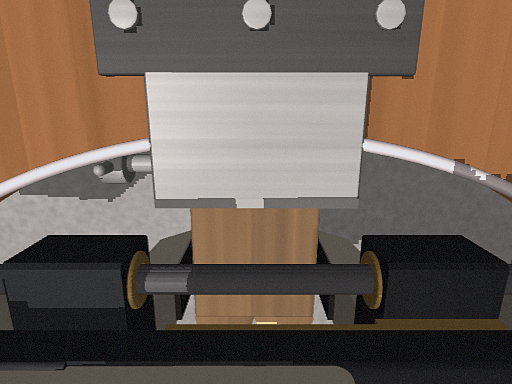

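The tongue is in, and the shoulders met the face at TCP x 0.568, as predicted. In the view the block's end touches the plate at about y 207 px. Now I'll build up a firm, steady push in small steps.

```bash
python3 - <<'E'
from h import *
R=[np.pi,0,-.007]
for x in np.arange(.5685,.590,.001):
    manip.move_l([x,-.0143,.082],max_speed=.02,rotation=R); manip.sleep(.15)
    s=S(f"{x:.4f}")
    if s["ft_force"][0]<-17: break
manip.sleep(.5);S("hold")
c=vision.camera("wrist");np.savez("w6.npz",**c)
E
```

```text
0.5685 15.23 [ 0.5685 -0.0143  0.082 ] [ 3.1416  0.     -0.007 ] F [ 0.1  0.  -1.4] M [ 0.03  0.05 -0.01] op 0.0577 g 45.0
0.5695 15.63 [ 0.5685 -0.0143  0.0817] [-3.1413e+00  1.8000e-03 -7.1000e-03] F [-4.8 -0.2  1. ] M [-0.01  1.07  0.13] op 0.0575 g 45.0
0.5705 16.03 [ 0.5686 -0.0143  0.0815] [-3.1411  0.0036 -0.007 ] F [-6.9  0.4  3.3] M [0.1  1.51 0.14] op 0.0577 g 45.0
0.5715 16.43 [ 0.5686 -0.0143  0.0812] [-3.1409  0.0055 -0.007 ] F [-9.   0.1  3. ] M [0.13 1.97 0.22] op 0.0576 g 45.0
0.5725 16.83 [ 0.5686 -0.0143  0.0809] [-3.1407  0.0074 -0.0069] F [-11.7  -0.3   4.4] M [0.12 2.41 0.27] op 0.0575 g 45.0
0.5735 17.23 [ 0.5686 -0.0143  0.0807] [-3.1405  0.0091 -0.0069] F [-13.6  -0.5   3.8] M [0.05 2.73 0.34] op 0.0573 g 45.0
0.5745 17.63 [ 0.5686 -0.0143  0.0804] [-3.1403  0.0111 -0.0067] F [-15.3  -0.2   5.9] M [-0.    3.14  0.44] op 0.0576 g 45.0
0.5755 18.03 [ 0.5687 -0.0144  0.0803] [-3.14    0.0129 -0.0069] F [-18.4   0.5   8.2] M [-0.02  3.59  0.44] op 0.0577 g 45.0
hold 18.53 [ 0.5687 -0.0143  0.0803] [-3.14    0.0129 -0.0067] F [-19.2  -0.7   7.3] M [-0.01  3.59  0.4 ] op 0.0578 g 45.0
```

It's pressed to about 19 N, but the arm's compliance has tilted the tool by 0.74° and it sags 1.7 mm. Mz/Fx is about +21 mm, so the push is being carried by the +y shoulder. I'll trim pitch, height and yaw so the shoulders sit square.

```bash
python3 - <<'E'
from h import *
for p,z in((-.004,.0825),(-.008,.083),(-.012,.0835),(-.014,.0837)):
    manip.move_l([.5755,-.0143,z],max_speed=.02,rotation=[np.pi,p,-.007]);manip.sleep(.15);S(f"p{p}")
for y in(-.004,-.001,.002,.005,.008):
    manip.move_l([.5755,-.0143,.0837],max_speed=.02,rotation=[np.pi,-.014,y]);manip.sleep(.3);s=S(f"y{y}")
    if s["ft_torque"][2]<.05: break
E
```

```text
p-0.004 18.98 [ 0.5687 -0.0144  0.0803] [-3.1404  0.0088 -0.0068] F [-16.8  -0.3   3.8] M [-0.06  3.36  0.4 ] op 0.0576 g 45.0
p-0.008 19.38 [ 0.5687 -0.0143  0.0804] [-3.1408  0.0048 -0.0067] F [-14.6  -0.3  -0.3] M [-0.11  3.15  0.39] op 0.0577 g 45.0
p-0.012 19.78 [ 0.5688 -0.0143  0.0805] [-3.1412e+00  8.0000e-04 -6.8000e-03] F [-13.3  -0.3  -4.5] M [-0.16  2.97  0.31] op 0.0574 g 45.0
p-0.014 20.18 [ 0.5688 -0.0143  0.0806] [-3.1413e+00 -1.2000e-03 -6.8000e-03] F [-12.2  -1.7  -4.6] M [-0.25  2.88  0.26] op 0.0575 g 45.0
y-0.004 20.73 [ 0.5688 -0.0143  0.0807] [-3.1411e+00 -1.3000e-03 -4.1000e-03] F [-12.3  -0.1  -4.6] M [-0.14  2.84  0.26] op 0.0576 g 45.0
y-0.001 21.28 [ 0.5688 -0.0144  0.0807] [-3.141e+00 -1.400e-03 -1.900e-03] F [-11.4  -0.6  -5.3] M [-0.17  2.94 -0.04] op 0.0575 g 45.0
```

```bash
python3 - <<'E'
from h import *
y=-.002
for x,p,z in((.5765,-.015,.0832),(.5775,-.0165,.0830),(.5785,-.018,.083)):
    manip.move_l([x,-.0143,z],max_speed=.02,rotation=[np.pi,p,y]);manip.sleep(.3);s=S(f"{x}")
    if s["ft_force"][0]<-17: break
manip.sleep(.5);S("hold")
c=vision.camera("wrist");np.savez("w7.npz",**c);d=vision.camera("side");t=vision.camera("top")
w=world(c)
# shoulder gap: look at block top / face along both shoulders
for k in(-.038,-.03,-.016,0,.008):
    q=(abs(w[...,1]-k)<.002)&(w[...,2]>.096)&(w[...,2]<.106)&(w[...,0]>.55);q2=(abs(w[...,1]-k)<.002)&(w[...,2]>.112)&(w[...,0]>.59)&(w[...,0]<.65)
    print(k,w[q][:,0].max().round(4),np.median(w[q][:,2]).round(4),w[q2][:,0].min().round(4))
A=cv2.resize(c["img"][150:260,160:360],(800,440)[:2],interpolation=cv2.INTER_CUBIC)[:300]
u,v=proj(d,[.595,-.0155,.09])[0].astype(int)
B=cv2.resize(d["img"][v-30:v+30,u-80:u+80],(800,300),interpolation=cv2.INTER_CUBIC)
cv2.imwrite("pics/fin.png",np.clip(np.vstack([A,B])*1.4,0,255).astype(np.uint8))
E
```

```text
0.5765 21.83 [ 0.5688 -0.0144  0.0805] [-3.1402e+00 -6.0000e-04 -2.8000e-03] F [-16.9  -0.6   2. ] M [-0.07  3.71  0.09] op 0.0577 g 45.0
0.5775 22.38 [ 0.5689 -0.0144  0.0804] [-3.1395e+00 -3.0000e-04 -2.9000e-03] F [-20.6  -0.5   6.2] M [-0.01  4.36  0.13] op 0.0572 g 45.0
hold 22.88 [ 0.5689 -0.0144  0.0804] [-3.1396e+00 -3.0000e-04 -2.9000e-03] F [-20.1   0.2   4.8] M [0.02 4.41 0.12] op 0.0578 g 45.0
-0.038 0.5957 0.0997 0.59
-0.03 0.5953 0.0998 0.59
-0.016 0.5959 0.0998 0.59
0 0.596 0.0998 0.59
0.008 0.5959 0.0998 0.591
```

View pics/fin.png

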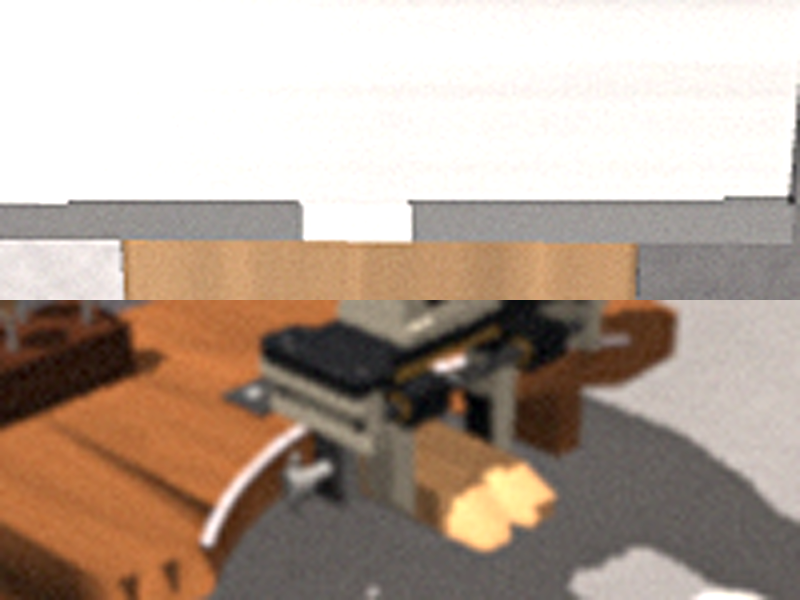

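Both shoulders meet the plate evenly: the block-to-face line is level at about y 242 px in the top crop, and the depths agree within 0.7 mm. The push is steady at 20 N with a 45 N grip, tool tilt is nearly zero, and the yaw moment is close to zero. I'm handing it in while still pressing.

```bash
python3 -c "
from h import *
S('end');print(manip.job_done())"
```

```text
end 23.03 [ 0.5688 -0.0144  0.0804] [-3.1395e+00 -2.0000e-04 -2.9000e-03] F [-20.6   0.4   5.2] M [-0.09  4.37  0.14] op 0.0576 g 45.0
the job is handed in; nothing more can be done
None
```

The bench pin is fully home with both shoulders flush against the steel face, still gripped at 45 N and pressed in at about 20 N; the job was handed in at 23 s, and the arm was kept away from the pliers, graver and tin.

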